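Find the stamped transport crate and push it to the dispatch tape

TASK

Two alike transport crates stand on the lab bench; one has a red stamp underneath. Tip both crates over towards the robot so that each lies on its side with its underside facing the green dispatch tape, then push the stamped one along the bench until its stamped end lies over the green tape, not short of it or past it. Do it by pulling and pushing with the fingers only: lift neither crate, leave the blank one lying short of the tape, and do not disturb the other things on the bench.

Things in the scene. Friction and masses are not known exactly. Their poses are not given: they have to be found in the camera images.
- crate_stamped: Closed empty blue crate, white lid band, 75 (its x) x 105 (its y) x 110 mm tall (its z, underside to lid), 0.25-0.5 kg. Loose; x points away from the robot within 0.25 rad. Origin: centre of its underside. Red ring-and-dot stamp, 54 mm, on the white underside, centred; outwardly the same as the other. Tipped onto its side it lies 75 mm high, 110 mm long, and slides when pushed low.
- crate_plain: Closed empty blue crate, white lid band, 75 (its x) x 105 (its y) x 110 mm tall (its z, underside to lid), 0.25-0.5 kg. Loose; x points away from the robot within 0.25 rad. Origin: centre of its underside. White underside is blank. Either crate, pushed 90 mm up across its 75 mm depth, tips about its bottom edge, passes balance at 0.6 rad, then falls onto its side by itself.
- tape: green dispatch tape with white edge lines stuck flat on the bench beyond the crates, 60 mm wide (its x, roughly away from the robot) and 560 mm long (its y, left to right); origin at its centre. Fixed, flat: crates slide over it.
- dishes_tall: bystander, loose, to be left alone: stack of eight clear round culture dishes, 89 mm across, 112 mm tall; origin at the centre of its underside
- dishes_low: bystander, loose, to be left alone: stack of four clear round culture dishes, 89 mm across, 56 mm tall; origin at the centre of its underside
- tube_block: bystander, loose, to be left alone: round aluminium tube block, 48 mm across, 55 mm tall, standing between the crates; origin at the centre of its underside
- tip_box: bystander, loose, to be left alone: pipette tip box, green-clear base and pink lid, 87 x 122 mm, 74 mm tall; origin at the centre of its underside
- reagent: bystander, loose, to be left alone: amber reagent bottle with blue cap, 56 mm across, 130 mm tall; origin at the centre of its underside
- beaker: bystander, loose, to be left alone: glass beaker, 66 mm across the rim, 85 mm tall; origin at the centre of its underside
Not all that is in view belongs to the job. What is shaped like the crate_plain but purple or yellow is not meant.

How it is judged (in metres and radians):
On the way, in this order (a step that is already met when the one before it is completed fails the run):
1. both crates lie on their sides, undersides facing the tape (angle between each of crate_stamped, crate_plain's own z axis and vertical above 1.45 rad and z of tape in the frame of crate_stamped below 0 m and z of tape in the frame of crate_plain below 0 m), for 0.2 s.
2. the stamped crate, still lying, has its stamped end over the tape (angle between crate_stamped's own z axis and vertical above 1.45 rad and x of crate_stamped in the frame of tape between -0.032 and 0.032 m and y of crate_stamped in the frame of tape between -0.28 and 0.28 m), for 0.2 s.
At the end, for the whole second after the job is handed in: Both crates lie on their sides at rest on the bench (tilt over 1.45 rad); the centre of the stamped underside is over the green tape, within 32 mm of its centre line and within its length; the blank crate's underside faces the tape and its centre is short of the tape (all of step 2 and angle between crate_plain's own z axis and vertical above 1.45 rad and z of tape in the frame of crate_plain below 0 m and height (world z) of each of crate_stamped, crate_plain below 0.045 m and x of crate_plain in the frame of tape below -0.03 m and linear speed of each of crate_stamped, crate_plain below 0.02 m/s and angular speed of each of crate_stamped, crate_plain below 0.1 rad/s); the robot touches nothing.
It fails at once if a crate is lifted: the centre of its underside is more than 65 mm above the bench (tipping alone raises it 38 mm) (height (world z) of any of crate_stamped, crate_plain above 0.065 m).
It fails at once if the blank crate's underside centre gets onto the tape (x of crate_plain in the frame of tape above -0.03 m).
It fails at once if a bystander is moved more than 30 mm or tipped (distance of any of dishes_tall, dishes_low, tube_block, tip_box, reagent, beaker from where it was at the start of the episode above 0.03 m or angle between any of dishes_tall, dishes_low, tube_block, tip_box, reagent, beaker's own z axis and vertical above 0.35 rad).
It also fails if it takes over 48 s, if anything falls off the work surface, if the arm or the gripper's body presses on something with over 40 N, if the wrist force passes 120 N, or if a joint passes its speed limit or range.

ROBOT

A 7-joint arm with a two-finger parallel gripper is mounted at the origin on the work surface. World frame = base frame: x ahead of the robot, y to its left, z up, the work surface at z = 0. Lengths are in mm, angles in degrees, forces in N, time in s.
With the tool pointing down it reaches from about 400 to 850 mm from the base axis. Payload 6.9 kg.
Tool frame: the origin (TCP) lies where the fingers leave the gripper's body, on its centre line; the fingertips stand 73 mm ahead of it and the grasp point (between the pads) lies 54 mm ahead of it; z points along the fingers, x is the direction in which the jaws open and shut, and the axes are right-handed (so a half turn about z gives the same grasp; the last joint's range is limited). The gripper opens to 85 mm and grips with 20 to 120 N. Pads are 22 mm wide; open, the fingers measure 114 mm over their backs; the gripper's body (76 mm by 85 mm) begins 54 mm behind the grasp point. The pads swing forward as they close: fully open they stand 13 mm farther back than shut.
Start: joints at [-65.231, 29.078, -13.613, 85.955, 7.202, 65.827, -8.869], TCP at [200.653, 591.906, 303.875] pointing down, gripper open.
Joint ranges: [-176.47, 176.47], [-13.61, 117.27], [-81.72, 77.17], [0.22, 143.17], [-87.28, 267.28], [10, 112.55], [-165.47, 165.47]. Speed limits (degrees/s): [136.94, 136.94, 180, 180, 180, 180, 180].

INTERFACE

Orientations are given as a 3x3 rotation matrix whose columns are the frame's x, y, z axes.
In Python, from rig import bot gives the robot as it stands.
- The arm moves only by the shell command python3 -m handwheel 'ROWS' [FORCE]. ROWS is JSON, a list of rows, each a list of 7 numbers: the finger opening in m, from 0 to 0.0854, then the shift along the tool's x, y, z in m, then the turn, a rotation vector about the tool's x, y, z in rad. In form: [[grip, dx, dy, dz, rx, ry, rz], ...]. A call has 1 to 20 rows; each row is the pose to reach, as a shift and turn from the pose commanded when the call began, along the tool's axes at that moment; what a row does not reach only later rows make up. A row lasts 1/10 s, in which the tool goes at most 50 mm and 8.59 degrees, less where a joint would pass 70% of its speed; a pose out of reach is approached as far as the arm can. A call with a gripper value outside its range is refused whole. The fingers move at their own pace and stop on an object; FORCE is the grip in N (left out, the last holds). Time passes only in rows, so rows that repeat a pose let the fingers close. It gives the time, the measured TCP pose, the force and the opening at its end, in the units of the state.
- bot.read_state(): the state, without advancing time (a new reading comes with each control period).
- bot.snapshot(name): name is "scene" or "top" or "wrist"; returns (picture, depth): 420x560x3 uint8, blue, green, red; 420x560 float32, mm along the optical axis (not along the pixel's ray), 0 where there is no reading.
- bot.calibration(name): a dict with "fx", "fy", "cx", "cy" (pixels), "xyz" and "rotation" of the camera in the world. Camera axes: x right, y up, looking along -z (the intrinsics and any distortion apply to the point x, -y, -z); pixel columns grow to the right and rows downward; lengths in mm; the calibration is good to about 2 mm. A picture is of the moment at which its call begins: read the wrist's pose just before it. calibration takes no time and is no camera call; for the wrist camera it gives the pose at the moment of the call.
- bot.close_job(): hands the job in, once; it reports no verdict.
The state is a dict: "time": time; "qpos": joint angles; "joint_velocities": joint speeds; "joint_torque": joint torques, N m; "tcp_pos": TCP position; "ee_rot": TCP orientation; "force": force on the tool from outside, world axes, zero at the start; "wrist_torque": the same for the moment, N m; "width": finger opening in mm.
Only numpy, scipy, OpenCV 4.12 (cv2) and the standard library are available. Lean on these libraries where they do the work, as an engineer would, in place of code of your own. Each camera call takes 0.05 s, during which the arm holds its last target.

## Working session

There is one attempt and no reset: what is moved stays moved. The work goes in short steps, Python scripts to look and compute and a shell command to move; the robot and the scene stay as the last step left them, time stands still between calls to the robot, and variables do not carry over. Pictures are saved under pics/ and viewed, and the job is handed in when it is done.

```bash
mkdir -p pics; ls
python3 - <<'E'
from rig import bot
import cv2,pickle,numpy as np
s=bot.read_state();print(s)
d={}
for n in("scene","top"):
    c=bot.calibration(n);p,z=bot.snapshot(n);cv2.imwrite(f"pics/{n}0.png",p);d[n]=(c,p,z);print(n,c)
pickle.dump(d,open("d0.pkl","wb"))
E
```

```text
pics
{'time': 0.0, 'qpos': array([-65.23114827,  29.12756025, -13.61046964,  86.01120323,
         7.20170993,  65.82737634,  -8.86888786]), 'joint_velocities': array([0.08532668, 0.01988603, 0.03624024, 0.14952601, 0.00971856,
       0.01694803, 0.05154372]), 'joint_torque': array([-1.00462935e-04, -6.20595574e+01, -2.18685709e+00, -2.49650288e+01,
        1.24871044e-02,  1.19625431e-02,  2.11739746e-05]), 'tcp_pos': array([200.5659016 , 591.52897842, 302.99340964]), 'ee_rot': array([[ 3.20965702e-01,  9.47090639e-01, -5.82996211e-04],
       [ 9.47088969e-01, -3.20966231e-01, -1.77844413e-03],
       [-1.87146988e-03,  1.86702892e-05, -9.99998249e-01]]), 'force': array([ 0.04079192, -0.22145541,  0.04371304]), 'wrist_torque': array([ 0.00260478, -0.02871834, -0.04412765]), 'width': 85.05111215508002}
scene {'fx': 515.9960521155754, 'fy': 515.9960521155754, 'cx': 277.17995310905053, 'cy': 210.85772308765067, 'xyz': array([1069.30622989, 1107.66495783, 1016.21356249]), 'rotation': array([[-0.88574552, -0.28642756,  0.365259  ],
       [ 0.46404233, -0.56495794,  0.68226625],
       [ 0.01093611,  0.77380991,  0.63332348]])}
top {'fx': 407.62296062526593, 'fy': 407.62296062526593, 'cx': 284.52377654216656, 'cy': 202.46877790818556, 'xyz': array([ 373.79328533,   27.37319659, 1318.53879076]), 'rotation': array([[ 0.00455209,  0.99475382, -0.10219645],
       [-0.99964961,  0.00186184, -0.02640431],
       [-0.02607552,  0.10228084,  0.99441375]])}
```

View pics/scene0.png

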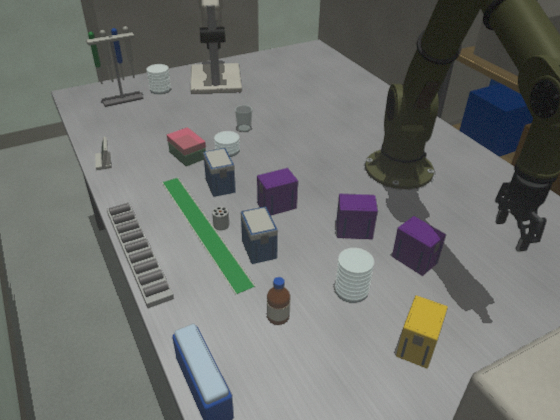

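View pics/top0.png

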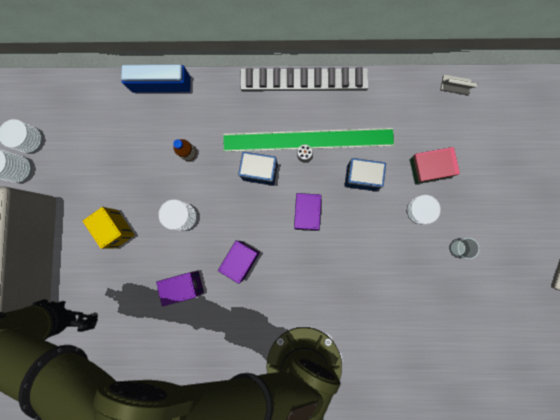

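Top view: crates at about (258,167) and (366,173), tape along row 140, tube block (305,153), purple decoy (308,211), reagent (182,148). The arm is parked at the left. Next I'll enlarge and measure.

```bash
cat > h.py <<'E'
import numpy as np
def ray(c,u,v):
    d=np.array([(u-c['cx'])/c['fx'],-(v-c['cy'])/c['fy'],-1.]);return c['rotation']@d
def atz(c,u,v,z):
    r=ray(c,u,v);return c['xyz']+r*(z-c['xyz'][2])/r[2]
def pix(c,P):
    q=c['rotation'].T@(np.array(P,float)-c['xyz']);return c['cx']-c['fx']*q[0]/q[2],c['cy']+c['fy']*q[1]/q[2]
E
python3 - <<'E'
import pickle,cv2
d=pickle.load(open("d0.pkl","rb"))
p=d['top'][1][110:230,210:410]
cv2.imwrite("pics/c0.png",cv2.resize(p,None,fx=4,fy=4,interpolation=cv2.INTER_CUBIC))
E
```

```text
(no output)
```

View pics/c0.png

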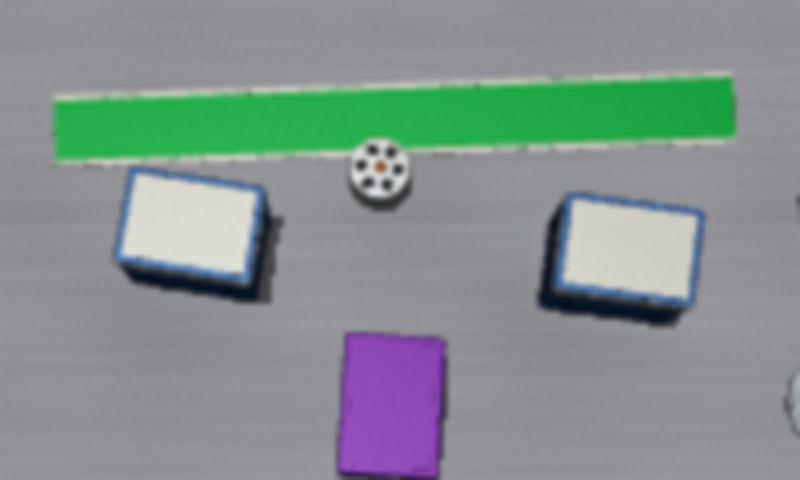

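Enlarged: left lid corners (132,167),(265,185),(251,286),(116,263); right lid (568,192),(704,211),(692,304),(554,289); tape corners (54,94),(733,73),(736,142),(55,163).

Run:
```python
import pickle,cv2
from h import *
d=pickle.load(open("d0.pkl","rb"));c,p,z=d['top']
def W(L,h): return np.array([atz(c,210+(u+.5)/4-.5,110+(v+.5)/4-.5,h)[:2] for u,v in L])
for n,L,h in (("L",[(132,167),(265,185),(251,286),(116,263)],110),("R",[(568,192),(704,211),(692,304),(554,289)],110),("tape",[(54,94),(733,73),(736,142),(55,163)],0),("purple",[(345,333),(444,338),(438,478),(338,472)],110)):
    w=W(L,h);e=np.roll(w,-1,0)-w
    print(n,w.round(),w.mean(0).round(1),np.linalg.norm(e,axis=1).round(),"yaw",np.degrees(np.arctan2(-e[2][0]+0,e[2][1])).round(1),"yawfromtop",np.degrees(np.arctan2(e[0][0],-e[0][1])).round(1))
print("block",W([(380,168)],55))
for n,(u,v) in (("reag",(182,147)),("dish",(177,215)),("dishlow",(424,209)),("tip",(436,164))):
    print(n,atz(c,u,v,{'reag':130,'dish':112,'dishlow':56,'tip':74}[n]))
print(z[167,258],z[173,366])
```

```text
L [[653. 187.]
 [639.  86.]
 [562.  96.]
 [580. 198.]] [608.7 141.9] [102.  78. 103.  74.] yaw -9.7 yawfromtop -7.9
R [[ 634. -141.]
 [ 619. -243.]
 [ 549. -232.]
 [ 560. -130.]] [ 590.5 -186.6] [102.  71. 103.  74.] yaw -6.3 yawfromtop -8.2
tape [[ 741.  268.]
 [ 757. -293.]
 [ 699. -294.]
 [ 682.  266.]] [719.6 -13.6] [561.  58. 560.  58.] yaw 1.7 yawfromtop 1.7
purple [[527.  26.]
 [523. -48.]
 [419. -43.]
 [423.  31.]] [473.1  -8.7] [ 74. 104.  74. 104.] yaw -3.2 yawfromtop -2.8
block [[664.95006048  -1.75476857]]
reag [662.30259124 366.73360145 130.        ]
dish [459.55072657 380.60638644 112.        ]
dishlow [ 484.11479897 -369.20623061   56.        ]
tip [ 621.29459452 -404.26140701   74.        ]
1229.5787 1218.8806
```

```bash
cat >> h.py <<'E'
def plan(s,P,yaw,grip=None):
    """delta in tool axes to TCP P, tool down, tool y along world heading yaw(deg); returns shift(m), rotvec"""
    from scipy.spatial.transform import Rotation as R
    a=np.radians(yaw);y=np.array([np.cos(a),np.sin(a),0]);z=np.array([0,0,-1.]);x=np.cross(y,z)
    G=np.c_[x,y,z];R0=s['ee_rot']
    return (R0.T@(np.array(P)-s['tcp_pos'])/1000).round(4),R.from_matrix(R0.T@G).as_rotvec().round(4)
E
python3 - <<'E'
from h import *
from rig import bot
s=bot.read_state()
print(plan(s,(676,131.5,250),-8.8),plan(s,(676,131.5,157),-8.8))
E
```

```text
(array([-0.283 ,  0.5979,  0.0536]), array([-1.000e-04,  1.600e-03, -1.732e-01])) (array([-0.2829,  0.5979,  0.1466]), array([-1.000e-04,  1.600e-03, -1.732e-01]))
```

```bash
python3 -m handwheel '[[0.05,-0.02,0.042,0,0,0,-0.02],[0.05,-0.04,0.084,0,0,0,-0.04],[0.05,-0.06,0.126,0,0,0,-0.06],[0.05,-0.08,0.168,0,0,0,-0.08],[0.05,-0.1,0.21,0.01,0,0,-0.1],[0.05,-0.12,0.252,0.02,0,0,-0.12],[0.05,-0.14,0.294,0.03,0,0,-0.14],[0.05,-0.16,0.336,0.04,0,0,-0.15],[0.05,-0.18,0.378,0.05,0,0,-0.16],[0.05,-0.2,0.42,0.053,0,0,-0.173],[0.05,-0.22,0.462,0.053,0,0,-0.173],[0.05,-0.24,0.504,0.053,0,0,-0.173],[0.05,-0.26,0.546,0.053,0,0,-0.173],[0.05,-0.283,0.598,0.053,0,0,-0.173],[0.05,-0.283,0.598,0.053,0,0,-0.173],[0.05,-0.283,0.598,0.053,0,0,-0.173],[0.05,-0.283,0.598,0.053,0,0,-0.173]]'
python3 - <<'E'
from h import *
from rig import bot
import cv2
s=bot.read_state()
print(s['force'],s['ee_rot'].round(3),plan(s,(676,131.5,157),-8.8))
p,z=bot.snapshot('scene');cv2.imwrite('pics/s1.png',p)
E
```

```text
time: 1.8
tcp_pos: [675.2, 133.3, 250.4]
ee_rot: [[0.152, 0.988, -0.002], [0.988, -0.152, 0.001], [0.001, -0.002, -1.0]]
force: [0.1, -0.2, 0.1]
width: 49.7
[ 0.06782235 -0.15071209  0.06299202] [[ 0.152  0.988 -0.002]
 [ 0.988 -0.152  0.001]
 [ 0.001 -0.002 -1.   ]] (array([-0.0018,  0.0013,  0.0934]), array([-0.0018, -0.0008,  0.0011]))
```

View pics/s1.png

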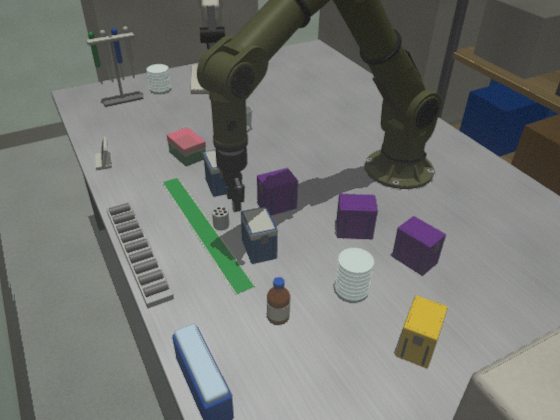

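The gripper is above the left crate's tape side (fingers at about (238,205)). I'll descend, then check.

```bash
python3 -m handwheel '[[0.05,0,0,0.03,0,0,0],[0.05,0,0,0.06,0,0,0],[0.05,0,0,0.093,0,0,0],[0.05,0,0,0.093,0,0,0],[0.05,0,0,0.093,0,0,0]]'
python3 - <<'E'
from rig import bot
import cv2
s=bot.read_state()
p,z=bot.snapshot('scene');cv2.imwrite('pics/s2.png',cv2.resize(p[120:320,130:400],None,fx=2.9,fy=2.9))
E
```

```text
time: 2.35
tcp_pos: [675.5, 133.5, 158.5]
ee_rot: [[0.151, 0.989, -0.001], [0.989, -0.151, 0.0], [0.0, -0.001, -1.0]]
force: [0.2, 0.1, 1.2]
width: 50.0
```

View pics/s2.png

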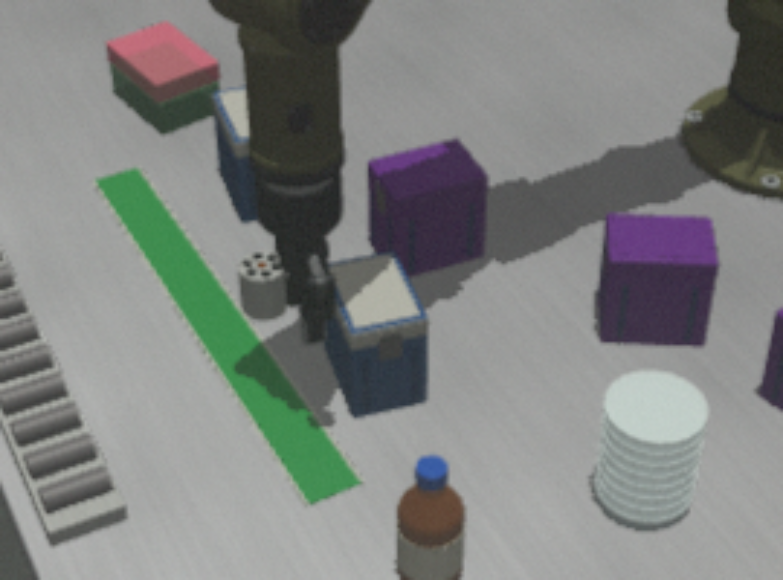

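The fingers sit on the tape side of the left crate's upper edge (fingertip at about (315,338) in the crop). Now I pull it over.

```bash
python3 -m handwheel '[[0.05,0,-0.006,0.003,0,0,0],[0.05,0,-0.012,0.003,0,0,0],[0.05,0,-0.018,0.003,0,0,0],[0.05,0,-0.023,0.003,0,0,0],[0.05,0,-0.028,0.003,0,0,0],[0.05,0,-0.033,0.003,0,0,0],[0.05,0,-0.038,0.003,0,0,0],[0.05,0,-0.043,0.003,0,0,0],[0.05,0,-0.048,0.003,0,0,0],[0.05,0,-0.053,0.003,0,0,0]]'
python3 - <<'E'
from rig import bot
import cv2
s=bot.read_state()
p,z=bot.snapshot('scene');cv2.imwrite('pics/s3.png',cv2.resize(p[120:320,130:400],None,fx=2.9,fy=2.9))
E
```

```text
time: 3.4
tcp_pos: [625.4, 140.3, 156.8]
ee_rot: [[0.154, 0.988, 0.006], [0.988, -0.154, 0.001], [0.002, 0.005, -1.0]]
force: [5.3, 0.1, 7.1]
width: 49.9
```

View pics/s3.png

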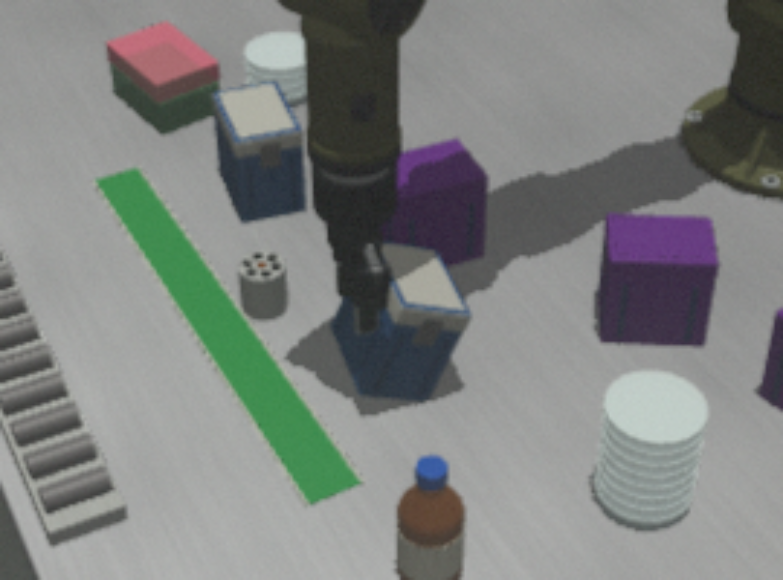

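The crate is tipping about its robot-side bottom edge (fingertip at (365,325)). I'll keep pulling.

```bash
python3 -m handwheel '[[0.05,0,-0.005,0,0,0,0],[0.05,0,-0.01,0,0,0,0],[0.05,0,-0.015,0,0,0,0],[0.05,0,-0.02,0,0,0,0],[0.05,0,-0.025,0,0,0,0],[0.05,0,-0.025,-0.02,0,0,0],[0.05,0,-0.025,-0.05,0,0,0],[0.05,0,-0.025,-0.09,0,0,0],[0.05,0,-0.025,-0.09,0,0,0]]'
python3 - <<'E'
from rig import bot
import cv2
s=bot.read_state()
p,z=bot.snapshot('scene');cv2.imwrite('pics/s4.png',cv2.resize(p[120:320,130:400],None,fx=2.9,fy=2.9))
E
```

```text
time: 4.35
tcp_pos: [600.1, 144.6, 249.5]
ee_rot: [[0.153, 0.988, 0.006], [0.988, -0.153, 0.002], [0.003, 0.006, -1.0]]
force: [0.3, -0.1, -0.0]
width: 50.1
```

View pics/s4.png

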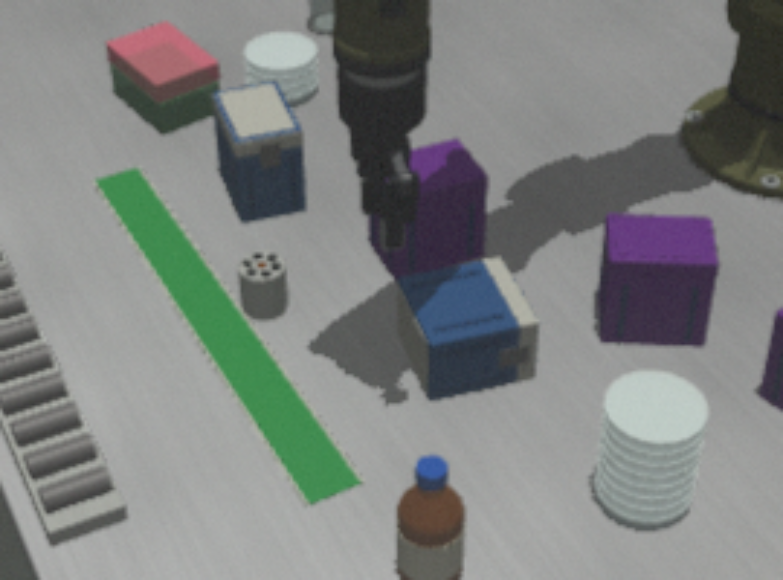

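The left crate lies on its side, its underside facing the tape. Next, the right crate.

Run:
```python
from h import *
from rig import bot
print(plan(bot.read_state(),(658,-195.5,250),-7.5))
```

```text
(array([-0.3267,  0.1101, -0.0031]), array([ 0.0028, -0.0012, -0.0228]))
```

```bash
python3 -m handwheel '[[0.05,-0.04,0.014,0,0,0,0],[0.05,-0.08,0.028,0,0,0,0],[0.05,-0.12,0.042,0,0,0,0],[0.05,-0.16,0.056,0,0,0,-0.01],[0.05,-0.2,0.07,0,0,0,-0.02],[0.05,-0.24,0.084,0,0,0,-0.023],[0.05,-0.28,0.098,0,0,0,-0.023],[0.05,-0.31,0.107,0,0,0,-0.023],[0.05,-0.327,0.11,0,0,0,-0.023],[0.05,-0.327,0.11,0,0,0,-0.023],[0.05,-0.327,0.11,0,0,0,-0.023],[0.05,-0.327,0.11,0.03,0,0,-0.023],[0.05,-0.327,0.11,0.06,0,0,-0.023],[0.05,-0.327,0.11,0.093,0,0,-0.023],[0.05,-0.327,0.11,0.093,0,0,-0.023],[0.05,-0.327,0.11,0.093,0,0,-0.023]]'
python3 - <<'E'
from rig import bot
import cv2
p,z=bot.snapshot('scene');cv2.imwrite('pics/s5.png',cv2.resize(p[120:320,130:400],None,fx=2.9,fy=2.9))
E
```

```text
time: 6.0
tcp_pos: [657.9, -193.8, 152.3]
ee_rot: [[0.128, 0.992, -0.001], [0.992, -0.128, 0.001], [0.001, -0.001, -1.0]]
force: [0.1, -0.2, -0.3]
width: 49.8
```

View pics/s5.png

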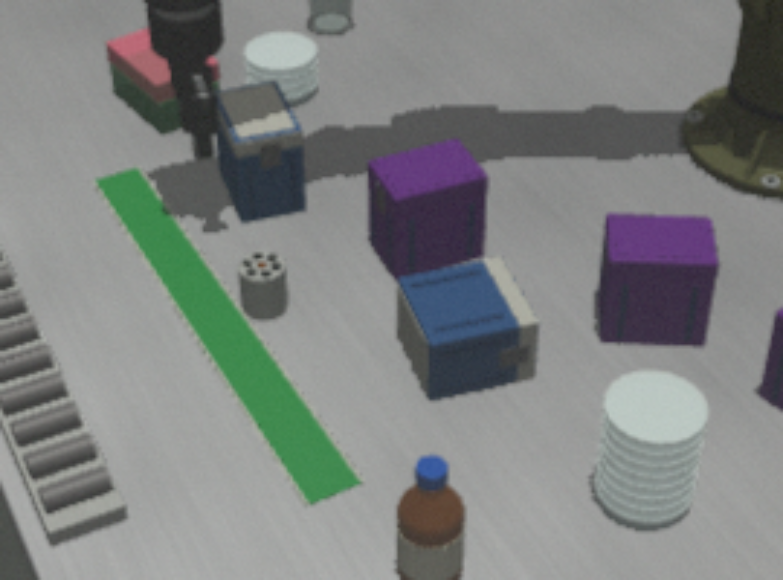

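The left crate's underside shows blank (around (412,345)). The fingers stand behind the right crate (tips at (205,150)), so I'll pull it too.

```bash
python3 -m handwheel '[[0.05,0,-0.006,-0.004,0,0,0],[0.05,0,-0.012,-0.004,0,0,0],[0.05,0,-0.018,-0.004,0,0,0],[0.05,0,-0.023,-0.004,0,0,0],[0.05,0,-0.028,-0.004,0,0,0],[0.05,0,-0.033,-0.004,0,0,0],[0.05,0,-0.038,-0.004,0,0,0],[0.05,0,-0.043,-0.004,0,0,0],[0.05,0,-0.048,-0.004,0,0,0],[0.05,0,-0.053,-0.004,0,0,0],[0.05,0,-0.058,-0.004,0,0,0],[0.05,0,-0.063,-0.004,0,0,0],[0.05,0,-0.068,-0.004,0,0,0],[0.05,0,-0.073,-0.004,0,0,0],[0.05,0,-0.078,-0.004,0,0,0],[0.05,0,-0.08,-0.02,0,0,0],[0.05,0,-0.08,-0.05,0,0,0],[0.05,0,-0.08,-0.1,0,0,0],[0.05,0,-0.08,-0.1,0,0,0]]'
python3 - <<'E'
from rig import bot
import cv2,pickle
p,z=bot.snapshot('scene');cv2.imwrite('pics/s6.png',cv2.resize(p[120:320,130:400],None,fx=2.9,fy=2.9))
p,z=bot.snapshot('top');cv2.imwrite('pics/t6.png',cv2.resize(p[110:260,210:410],None,fx=4,fy=4,interpolation=cv2.INTER_CUBIC))
E
```

```text
time: 7.95
tcp_pos: [579.3, -186.2, 257.0]
ee_rot: [[0.131, 0.991, 0.006], [0.991, -0.131, -0.002], [-0.002, 0.006, -1.0]]
force: [0.5, -0.6, 0.3]
width: 50.2
```

View pics/s6.png

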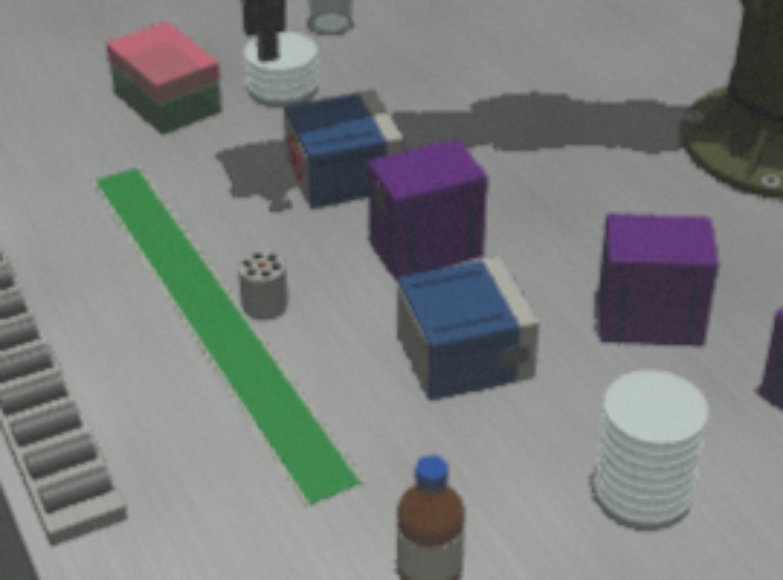

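View pics/t6.png

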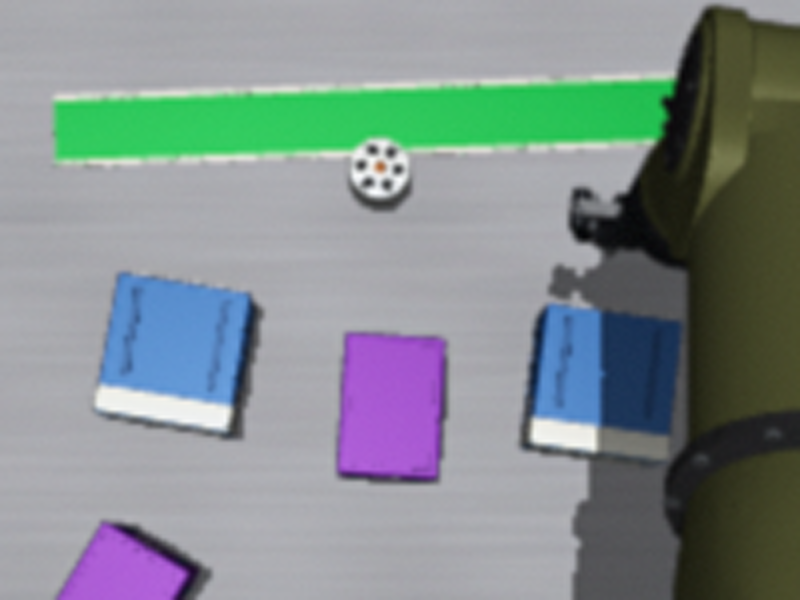

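Both crates lie on their sides. The red stamp shows on the right crate at (297,155) in the scene crop. In the top crop its upper face has corners (547,305),(681,320),(666,463),(529,447).

Run:
```python
import pickle
from h import *
from rig import bot
d=pickle.load(open("d0.pkl","rb"));c=d['top'][0]
def W(L,h): return np.array([atz(c,210+(u+.5)/4-.5,110+(v+.5)/4-.5,h)[:2] for u,v in L])
w=W([(547,305),(681,320),(666,463),(529,447)],75);e=np.roll(w,-1,0)-w
print(w.round(),np.linalg.norm(e,axis=1).round())
wL=W([(118,272),(251,292),(234,435),(97,411)],75);print("left",wL.round())
u=(w[0]+w[1])/2;l=(w[2]+w[3])/2;ax=(u-l)/np.linalg.norm(u-l);yaw=np.degrees(np.arctan2(ax[1],ax[0]))
print("under",u,"lid",l,"yaw",yaw)
t=np.array([719.6,-13.6]);n=np.array([1,.029]);n/=np.linalg.norm(n)
print("need along axis",(t-u)@n/(ax@n))
s=bot.read_state()
st=l-ax*40
print("start",st,plan(s,(*st,250),yaw),plan(s,(*st,100),yaw))
```

```text
[[ 553. -129.]
 [ 542. -231.]
 [ 432. -218.]
 [ 444. -114.]] [103. 110. 104. 110.]
left [[579. 201.]
 [563.  98.]
 [453. 110.]
 [471. 216.]]
under [ 547.38408374 -180.21773558] lid [ 438.19315408 -166.09794201] yaw -7.368193930332425
need along axis 179.19396514938995
start [ 398.52345382 -160.96813883] (array([ 0.0013, -0.1806,  0.0022]), array([-0.0008,  0.0006, -0.0024])) (array([ 0.0014, -0.1804,  0.1522]), array([-0.0008,  0.0006, -0.0024]))
```

```bash
python3 -m handwheel '[[0.05,0,-0.04,0,0,0,0],[0.05,0,-0.08,0,0,0,0],[0.05,0,-0.12,0,0,0,0],[0.05,0,-0.155,0,0,0,0],[0.05,0.001,-0.18,0,0,0,0],[0.05,0.001,-0.18,0,0,0,0],[0.05,0.001,-0.18,0.04,0,0,0],[0.05,0.001,-0.18,0.08,0,0,0],[0.05,0.001,-0.18,0.12,0,0,0],[0.05,0.001,-0.18,0.155,0,0,0],[0.05,0.001,-0.18,0.155,0,0,0],[0.05,0.001,-0.18,0.155,0,0,0]]'
python3 - <<'E'
from rig import bot
import cv2
p,z=bot.snapshot('top');cv2.imwrite('pics/t7.png',cv2.resize(p[110:260,210:410],None,fx=4,fy=4,interpolation=cv2.INTER_CUBIC))
E
```

```text
time: 9.25
tcp_pos: [399.2, -160.8, 96.2]
ee_rot: [[0.13, 0.992, -0.004], [0.992, -0.13, 0.001], [0.001, -0.004, -1.0]]
force: [0.5, -0.5, 0.7]
width: 50.2
```

View pics/t7.png

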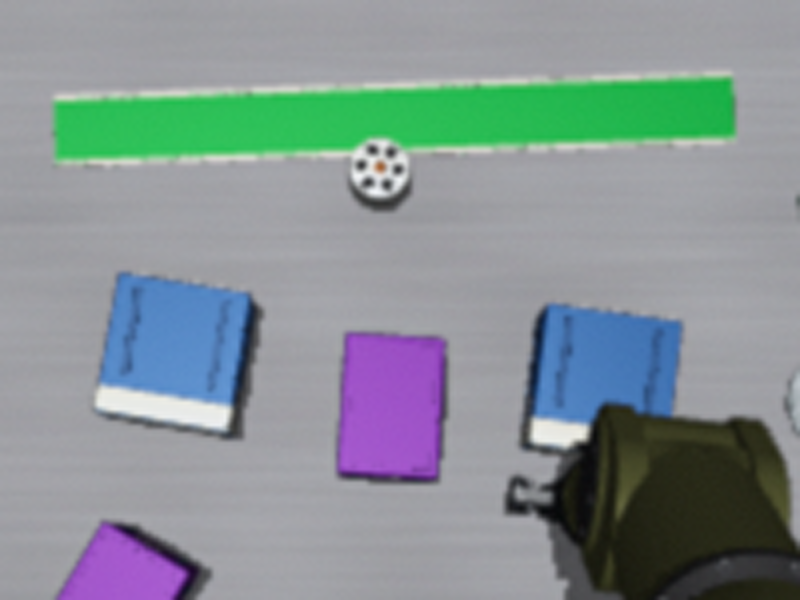

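The gripper is low on the robot side of the stamped crate, clear of it. I'll push most of the way.

```bash
python3 -m handwheel '[[0.05,0,0.01,0,0,0,0],[0.05,0,0.02,0,0,0,0],[0.05,0,0.028,0,0,0,0],[0.05,0,0.036,0,0,0,0],[0.05,0,0.045,0,0,0,0],[0.05,0,0.054,0,0,0,0],[0.05,0,0.064,0,0,0,0],[0.05,0,0.074,0,0,0,0],[0.05,0,0.084,0,0,0,0],[0.05,0,0.094,0,0,0,0],[0.05,0,0.104,0,0,0,0],[0.05,0,0.114,0,0,0,0],[0.05,0,0.124,0,0,0,0],[0.05,0,0.134,0,0,0,0],[0.05,0,0.144,0,0,0,0],[0.05,0,0.154,0,0,0,0],[0.05,0,0.162,0,0,0,0],[0.05,0,0.168,0,0,0,0],[0.05,0,0.172,0,0,0,0],[0.05,0,0.174,0,0,0,0]]'
python3 - <<'E'
from rig import bot
import cv2
p,z=bot.snapshot('top');cv2.imwrite('pics/t8.png',cv2.resize(p[110:260,210:410],None,fx=4,fy=4,interpolation=cv2.INTER_CUBIC))
p,z=bot.snapshot('scene');cv2.imwrite('pics/s8.png',cv2.resize(p[120:320,130:400],None,fx=2.9,fy=2.9))
E
```

```text
time: 11.3
tcp_pos: [572.7, -183.9, 96.9]
ee_rot: [[0.13, 0.991, -0.0], [0.991, -0.13, -0.0], [-0.0, -0.0, -1.0]]
force: [-2.8, 0.4, 0.7]
width: 50.0
```

View pics/t8.png

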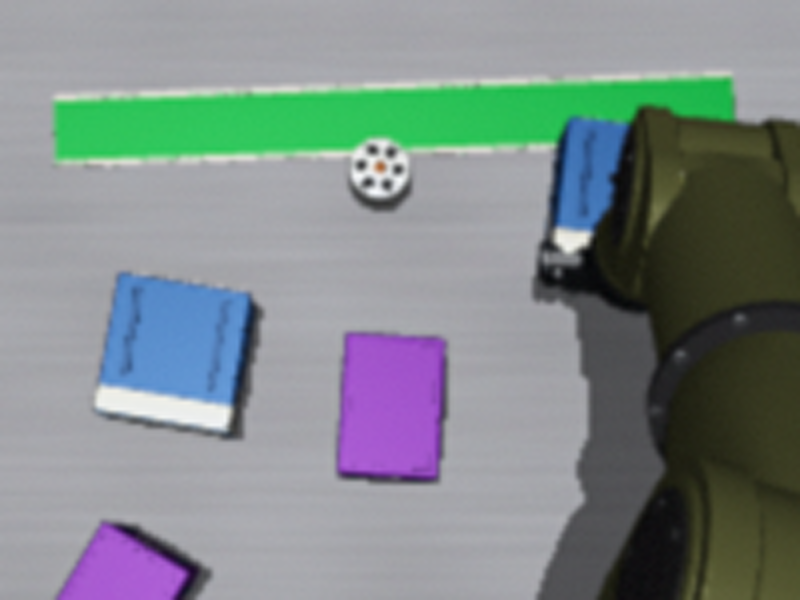

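View pics/s8.png

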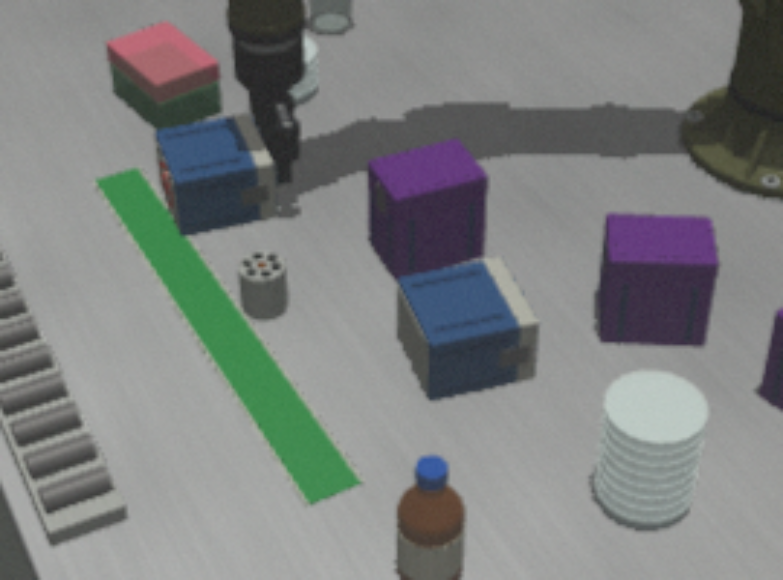

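The crate's underside has reached the near part of the tape: visible top corner at (571,118) in the top crop.

Run:
```python
import pickle
from h import *
d=pickle.load(open("d0.pkl","rb"));c=d['top'][0]
def W(u,v,h): return atz(c,210+(u+.5)/4-.5,110+(v+.5)/4-.5,h)[:2]
k=W(571,118,75);a=np.radians(-7.4);ax=np.array([np.cos(a),np.sin(a)]);y=np.array([-np.sin(a),np.cos(a)])
u=k-52.5*y;t=np.array([719.6,-13.6]);n=np.array([1,.029]);n/=np.linalg.norm(n)
print(k,u,"in tape x",(u-t)@n,"need",(t-u)@n/(ax@n))
```

```text
[ 699.63535725 -149.38362053] [ 692.87358843 -201.44635656] in tape x -32.160435287524614 need 32.56683932436187
```

The corner and the tool position agree: 32 mm to go.

```bash
python3 -m handwheel '[[0.05,0,0.006,0,0,0,0],[0.05,0,0.012,0,0,0,0],[0.05,0,0.018,0,0,0,0],[0.05,0,0.023,0,0,0,0],[0.05,0,0.027,0,0,0,0],[0.05,0,0.03,0,0,0,0],[0.05,0,0.032,0,0,0,0],[0.05,0,0.032,0,0,0,0],[0.05,0,0.032,0,0,0,0]]'; python3 -m handwheel '[[0.05,0,-0.02,0,0,0,0],[0.05,0,-0.05,0,0,0,0],[0.05,0,-0.08,0,0,0,0],[0.05,0,-0.08,-0.04,0,0,0],[0.05,0,-0.08,-0.08,0,0,0],[0.05,0,-0.11,-0.12,0,0,0],[0.05,0,-0.14,-0.16,0,0,0],[0.05,0,-0.15,-0.19,0,0,0],[0.05,0,-0.15,-0.19,0,0,0]]'
python3 - <<'E'
from rig import bot
import cv2
p,z=bot.snapshot('top');cv2.imwrite('pics/t9.png',cv2.resize(p[110:260,210:410],None,fx=4,fy=4,interpolation=cv2.INTER_CUBIC))
p,z=bot.snapshot('scene');cv2.imwrite('pics/s9.png',cv2.resize(p[120:320,130:400],None,fx=2.9,fy=2.9))
E
```

```text
time: 12.3
tcp_pos: [604.7, -188.1, 97.0]
ee_rot: [[0.13, 0.991, 0.001], [0.991, -0.13, -0.0], [-0.0, 0.001, -1.0]]
force: [-0.0, 0.5, 0.0]
width: 49.9
time: 13.2
tcp_pos: [455.9, -168.9, 291.4]
ee_rot: [[0.131, 0.991, 0.008], [0.991, -0.131, -0.003], [-0.002, 0.008, -1.0]]
force: [0.6, 0.4, -0.4]
width: 50.1
```

View pics/t9.png

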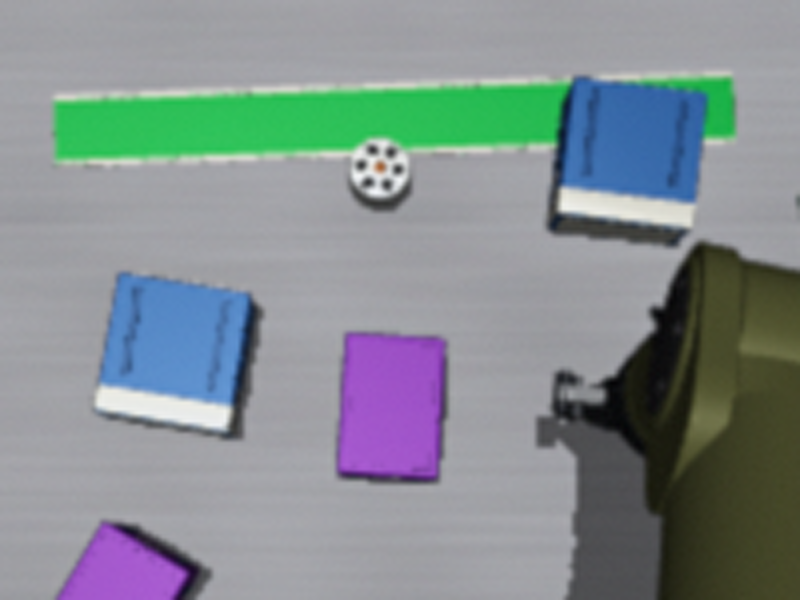

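View pics/s9.png

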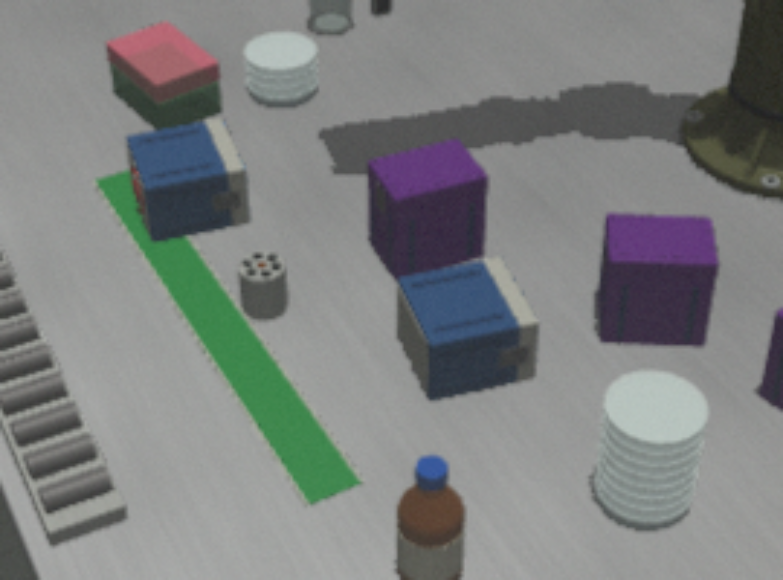

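Stamped end top corners are at (575,77) and (707,95); in the scene crop its bottom corner at (153,238) lies inside the tape. I'll check the numbers and the full view.

Run:
```python
import pickle
from h import *
d=pickle.load(open("d0.pkl","rb"));c=d['top'][0];cs=d['scene'][0]
def W(u,v,h): return atz(c,210+(u+.5)/4-.5,110+(v+.5)/4-.5,h)[:2]
t=np.array([719.6,-13.6]);n=np.array([1,.029]);n/=np.linalg.norm(n)
a,b=W(575,77,75),W(707,95,75);u=(a+b)/2
print(a,b,u,"tape x,y",(u-t)@n,(u-t)@np.array([-n[1],n[0]]))
q=atz(cs,130+153/2.9,120+238/2.9,0)[:2];print("scene near corner",q,"vs top",a)
```

```text
[ 732.21222971 -152.88717831] [ 717.61347406 -254.63625886] [ 724.91285189 -203.76171859] tape x,y -0.20175313217352273 -190.23581394380548
scene near corner [ 729.46611152 -161.16873641] vs top [ 732.21222971 -152.88717831]
```

Run:
```python
from rig import bot
s=bot.read_state();print(s['time'],s['force']);print(bot.close_job())
```

```text
13.3 [ 0.10693774 -1.2602943   0.67519251]
the job is handed in; nothing more can be done
None
```

The job is done and handed in at 13.3 s; the interface reports no verdict, so what follows is from my own checks. I pulled both crates over towards the robot. The red stamp turned out to be on the right-hand crate, so I pushed that one low from its lid end until its stamped end lay over the green tape. Then I backed the arm clear.

- **Stamped crate:** in the last top view the centre of its stamped underside is about 0 mm from the tape's centre line and 190 mm along it from the middle (limits 32 mm and 280 mm).
- **Cross-check:** one bottom corner measured in the scene camera agreed to about 3 mm across the tape and 8 mm along it, within what I can read off the picture.
- **Blank crate:** it lies on its side with its underside facing the tape, about 145 mm short of the centre line.
- **Other things:** the bench items in view of the closing crops looked unmoved, though I judged that by eye and did not measure it. The wrist force was about 1 N with the arm raised, so it was touching nothing.

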